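# Gauge the candle holders and set the good one against the rail

### The job

Pick up the wooden plug gauge and try it in the sockets of the three square clay candle holders to find the one that lets it go all the way down to its collar. Slide that holder over the bench, without lifting or tipping it, until one of its sides lies flush against the front of the straight wooden rail, and leave the others where they stand. Put the gauge back upright in its round stand, and do not disturb the other things on the bench.

Things in the scene. Friction and masses are not known exactly. Their poses are not given: they have to be found in the camera images.
- gauge_center (a point): turned wooden plug gauge, 120 mm long, 0.12 kg, nose down in its stand. Point: on its axis, half-way up; z up to the handle's top. Along z from it, mm: tip -60 (16 wide), cone to 30 wide at -46, 30 mm plug to -15, 46 mm collar -15 to -8, round 26 mm handle -8 to +60 (grip near +28). All the way down, the collar rests on the holder's top and this point is 15 mm above the mouth.
- holder_a_mouth (a point): square clay candle holder, 75x75x55 mm high, 0.45 kg, one of three look-alikes. Point: centre of the socket's mouth in the flat top, 55 mm above the bench; z up, x and y square to its sides. Socket 48 mm deep. The one good socket is 36 mm wide throughout; in a bad one, about 25 mm wide from the mouth or from 18 mm down, the gauge stops with its collar over 15 mm above the top.
- holder_b_mouth (a point): square clay candle holder, 75x75x55 mm high, 0.45 kg, one of three look-alikes. Point: centre of the socket's mouth in the flat top, 55 mm above the bench; z up, x and y square to its sides. Socket 48 mm deep. The one good socket is 36 mm wide throughout; in a bad one, about 25 mm wide from the mouth or from 18 mm down, the gauge stops with its collar over 15 mm above the top.
- holder_c_mouth (a point): square clay candle holder, 75x75x55 mm high, 0.45 kg, one of three look-alikes. Point: centre of the socket's mouth in the flat top, 55 mm above the bench; z up, x and y square to its sides. Socket 48 mm deep. The one good socket is 36 mm wide throughout; in a bad one, about 25 mm wide from the mouth or from 18 mm down, the gauge stops with its collar over 15 mm above the top.
- rail_face (a point): straight wooden rail fixed to the bench beyond the holders, 28 wide, 520 long, 32 mm high. Point: middle of its front face, 16 mm above the bench, which looks along -x of this frame, towards the robot; y runs along the rail (ends at -260 and +260), z is up. A holder lies flush when its mouth is 37.5 mm in front of the face and its sides are parallel to it.
- stand_top (a point): round dark wooden stand fixed to the bench, 90 mm wide, 52 mm high. This point is the centre of its top, in the mouth of its 38 mm wide, 47 mm deep hole; z is up. The gauge hangs in it by its collar, with the gauge's centre point 15 mm above this one.
- bowl_c (a point): clay bowl standing upside down, 124 mm wide, 65 mm high, a bystander; its centre, half-way up.
- rib_c (a point): flat wooden rib, 110 x 64 x 8 mm, a bystander; its centre, half-way up.
- stamp_c (a point): small white plaster cylinder, 48 mm long, lying, a bystander; its centre.
Not all that is in view belongs to the job. Of the things that look like the part that bears gauge_center, the middle-sized one is meant. Leave any pink look-alike of the part that bears holder_b_mouth alone.

How it is judged (in metres and radians):
On the way:
1. the gauge is all the way down, upright, in the socket of the holder that takes it (z of gauge_center in the frame of holder_b_mouth between 0.01 and 0.025 m and horizontal distance between gauge_center and holder_b_mouth below 0.008 m and angle between gauge_center's own z axis and vertical below 0.15 rad), for 0.1 s.
At the end, for the whole second after the job is handed in: The holder that takes the gauge stands flat with a side flush to the rail's front (within 5 mm, within 0.08 rad); the other two are within 30 mm of where they were; the gauge is upright in its stand, collar on the stand's top (within 7 mm) (x of holder_b_mouth in the frame of rail_face between -0.0425 and -0.034 m and y of holder_b_mouth in the frame of rail_face between -0.26 and 0.26 m and (angle between the x axis of holder_b_mouth and the x axis of rail_face, either way round below 0.08 rad or angle between the x axis of holder_b_mouth and the y axis of rail_face, either way round below 0.08 rad) and angle between holder_b_mouth's own z axis and vertical below 0.06 rad and height (world z) of holder_b_mouth below 0.06 m and distance of each of holder_a_mouth, holder_c_mouth from where it was at the start of the episode below 0.03 m and horizontal distance between gauge_center and stand_top below 0.012 m and z of gauge_center in the frame of stand_top below 0.022 m and angle between gauge_center's own z axis and vertical below 0.15 rad); the robot touches nothing.
It fails at once if a holder is lifted off the bench or tipped (height (world z) of any of holder_a_mouth, holder_b_mouth, holder_c_mouth above 0.075 m or angle between any of holder_a_mouth, holder_b_mouth, holder_c_mouth's own z axis and vertical above 0.3 rad).
It fails at once if another thing on the bench is disturbed (distance of any of bowl_c, rib_c, stamp_c from where it was at the start of the episode above 0.04 m).
It also fails if it takes over 51 s, if anything falls off the work surface, if the arm or the gripper's body presses on something with over 40 N, if the wrist force passes 120 N, or if a joint passes its speed limit or range.

### The arm

A 6-joint arm with a two-finger parallel gripper is mounted at the origin on a cart in front of the work surface, level with it; the furniture and walls round the work are solid. World frame = base frame: x ahead of the robot, y to its left, z up, the work surface at z = 0. Lengths are in m, angles in degrees, forces in N, time in s.
With the tool pointing down it reaches from about 0.375 to 0.9 m from the base axis. Payload 3.1 kg.
Tool frame: the origin (TCP) lies at the very end of the fingers, on their centre line; the grasp point (between the pads) lies behind it (bot.grip_depth is the z of the grasp point in the tool frame, in m); z points along the fingers, y is the direction in which the jaws open and shut (so a half turn about z gives the same grasp; the last joint's range is limited). The gripper opens to 87 mm and grips with 3 to 60 N. Pads are 19 mm wide; open, the fingers measure 117 mm over their backs; the gripper's body (75 mm by 190 mm) begins 51 mm behind the grasp point.
Start: joints at [-84.655, 30.224, 82.088, -0, 67.689, -10.227], TCP at [0.168, -0.602, 0.223] pointing down, gripper open.
Joint ranges: [-176.69, 176.69], [-43.24, 126.21], [12.49, 139.97], [-82, 262], [0, 151.66], [-163.58, 163.58]. Speed limits (degrees/s): [159.86, 159.86, 180, 180, 180, 180].

### API

Orientations are given as a 3x3 rotation matrix whose columns are the frame's x, y, z axes.
In Python, from rig import bot, vision gives the robot as it stands. The module is installed in compiled form; this text tells all that it offers.
- The arm moves only by the shell command python3 -m jog 'ROWS'. ROWS is JSON, a list of rows, each a list of 3 entries, a list of its own where there are three numbers: the shift along the tool's x, y, z in mm, then the turn, a rotation vector about the tool's x, y, z in degrees, then the closure, from 0 (fully open) to 1 (shut). In form: [[[dx, dy, dz], [wx, wy, wz], fingers], ...]. A call has 1 to 12 rows; each row is the pose to reach, as a shift and turn from the pose commanded when the call began, along the tool's axes at that moment; what a row does not reach only later rows make up. A row lasts 1/12 s, in which the tool goes at most 41.7 mm and 7.16 degrees, less where a joint would pass 70% of its speed; a pose out of reach is approached as far as the arm can. A call with a gripper value outside its range is refused whole. The fingers move at their own pace and stop on an object; the grip force is fixed at half the most. Time passes only in rows, so rows that repeat a pose let the fingers close. It gives the time, the measured TCP pose, the force and the opening at its end, in the units of the state.
- bot.read_state(): the state, without advancing time (a new reading comes with each control period).
- vision.capture(name): name is "side" or "top"; returns the picture (480x640x3 uint8, red, green, blue); there is no depth.
- vision.camera_info(name): a dict with "intrinsics" (3x3 intrinsics, pixels), "dist" ([k1, k2, p1, p2, k3] as OpenCV has them; the pictures are not rectified), "camera_from_world" (4x4, takes a point from world to camera coordinates). Camera axes: x right, y up, looking along -z (the intrinsics and any distortion apply to the point x, -y, -z); pixel columns grow to the right and rows downward; lengths in m; the calibration is good to about 2 mm. A picture is of the moment at which its call begins. camera_info takes no time and is no camera call.
- bot.hand_in(): hands the job in, once; it reports no verdict.
The state is a dict: "time_s": time; "joint_positions": joint angles; "qvel": joint speeds; "tau": joint torques, N m; "position": TCP position; "tcp_rot": TCP orientation; "force": force on the tool from outside, world axes, zero at the start; "moment": the same for the moment, N m; "opening": opening from 0.0 (shut) to 1.0 (fully open).
Only numpy, scipy, OpenCV 4.12 (cv2) and the standard library are available. Lean on these libraries where they do the work, as an engineer would, in place of code of your own. Each camera call takes 0.05 s, during which the arm holds its last target. There are 200 camera calls.

## Working session

There is one attempt and no reset: what is moved stays moved. The work goes in short steps, Python scripts to look and compute and a shell command to move; the robot and the scene stay as the last step left them, time stands still between calls to the robot, and variables do not carry over. Pictures are saved under pics/ and viewed, about 8 in all and at most 12, crops included, and the job is handed in when it is done.

```bash
mkdir -p pics; python3 - <<'E'
from rig import bot, vision
import cv2, numpy as np
for n in("top","side"):
    cv2.imwrite(f"pics/{n}0.png",vision.capture(n)[:,:,::-1])
    i=vision.camera_info(n);print(n,np.round(i["intrinsics"],1).tolist(),i["dist"],np.round(i["camera_from_world"],3).tolist())
s=bot.read_state();print(s,bot.grip_depth)
E
```

```text
top [[598.7, 0.0, 315.4], [0.0, 598.7, 236.9], [0.0, 0.0, 1.0]] [-0.19233042  0.          0.          0.          0.        ] [[0.01, -1.0, -0.005, 0.002], [0.999, 0.009, 0.051, -0.499], [-0.051, -0.005, 0.999, -1.488], [0.0, 0.0, 0.0, 1.0]]
side [[540.9, 0.0, 325.7], [0.0, 540.9, 239.1], [0.0, 0.0, 1.0]] [-0.07113009  0.          0.          0.          0.        ] [[0.98, -0.197, 0.009, -0.499], [0.102, 0.542, 0.834, -0.09], [-0.169, -0.817, 0.551, -1.473], [0.0, 0.0, 0.0, 1.0]]
{'time_s': 0.1, 'joint_positions': array([-8.46548936e+01,  3.02731415e+01,  8.21494255e+01,  9.95989737e-04,
        6.76892665e+01, -1.02277564e+01]), 'qvel': array([-0.05358504,  0.03973514, -0.07744153, -0.05650543, -0.08683223,
       -0.03455712]), 'tau': array([-4.96556004e-04, -4.40985775e+01, -1.77150446e+01,  6.35337713e-02,
        5.33763960e-02, -4.04062916e-05]), 'position': array([ 0.16775559, -0.60138001,  0.22167271]), 'tcp_rot': array([[ 9.63291634e-01,  2.68457073e-01, -1.65812658e-04],
       [ 2.68456879e-01, -9.63289739e-01,  1.94487346e-03],
       [ 3.62389402e-04, -1.91799388e-03, -9.99998095e-01]]), 'force': array([ 0.60730442,  0.52150518, -0.60607913]), 'moment': array([ 0.01439983, -0.0308396 ,  0.02587565]), 'opening': 0.9970660422689889} -0.0187
```

View pics/top0.png

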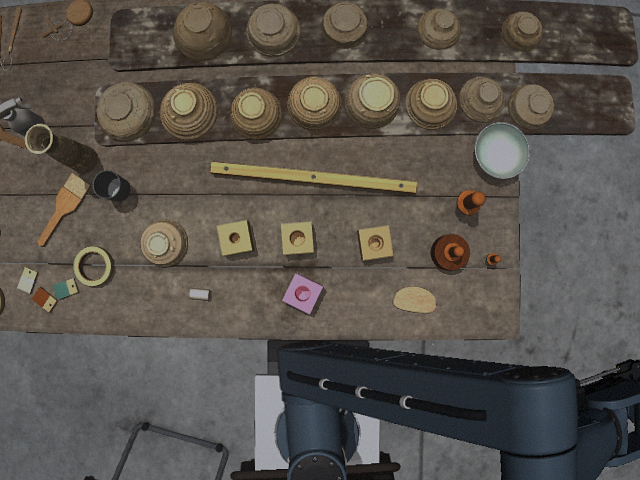

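View pics/side0.png

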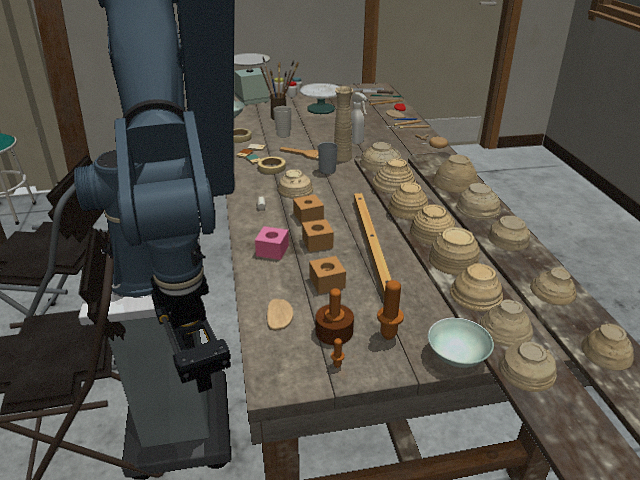

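The top view shows the three holders at about (235,238), (297,238) and (376,243), with the pink decoy at (303,294). The rail runs (212,168)–(416,187), and the gauge is in its stand at (452,250). Next I'll enlarge and measure.

```bash
cat > h.py <<'E'
from rig import bot, vision
import cv2, numpy as np
def ray(n,uv):
    i=vision.camera_info(n);M=np.array(i["camera_from_world"])
    p=cv2.undistortPoints(np.array(uv,float).reshape(-1,1,2),np.array(i["intrinsics"]),np.array(i["dist"])).reshape(-1,2)
    R,t=M[:3,:3],M[:3,3]
    d=np.c_[p[:,0],-p[:,1],-np.ones(len(p))]@R
    return -R.T@t,d
def cast(n,uv,z):
    c,d=ray(n,uv);return c+d*((z-c[2])/d[:,2])[:,None]
def proj(n,X):
    i=vision.camera_info(n);M=np.array(i["camera_from_world"])
    q=np.atleast_2d(X)@M[:3,:3].T+M[:3,3];q=q*[1,-1,-1]
    return cv2.projectPoints(q,np.zeros(3),np.zeros(3),np.array(i["intrinsics"]),np.array(i["dist"]))[0].reshape(-1,2)
E
python3 - <<'E'
from h import *
im=cv2.imread("pics/top0.png")
a=cv2.resize(im[210:275,205:405],None,fx=4,fy=4,interpolation=cv2.INTER_CUBIC)
b=cv2.resize(im[215:280,420:520],None,fx=4,fy=4,interpolation=cv2.INTER_CUBIC)
s=cv2.imread("pics/side0.png")
c=cv2.resize(s[185:300,285:400],None,fx=3,fy=3)
o=np.zeros((600,800,3),np.uint8);o[:260]=a;o[260:520,:400]=b;o[260-5:600,405:750]=c
cv2.imwrite("pics/crop.png",o)
hsv=cv2.cvtColor(im,cv2.COLOR_BGR2HSV)
for p in[(220,230),(283,228),(365,235),(300,175),(452,250),(440,255),(310,165)]:print(p,hsv[p[1],p[0]])
E
```

```text
(220, 230) [ 25  86 169]
(283, 228) [ 26  83 163]
(365, 235) [ 22  98 161]
(300, 175) [ 24 108 167]
(452, 250) [  7 114  47]
(440, 255) [  8 171  76]
(310, 165) [ 18  58 106]
```

View pics/crop.png

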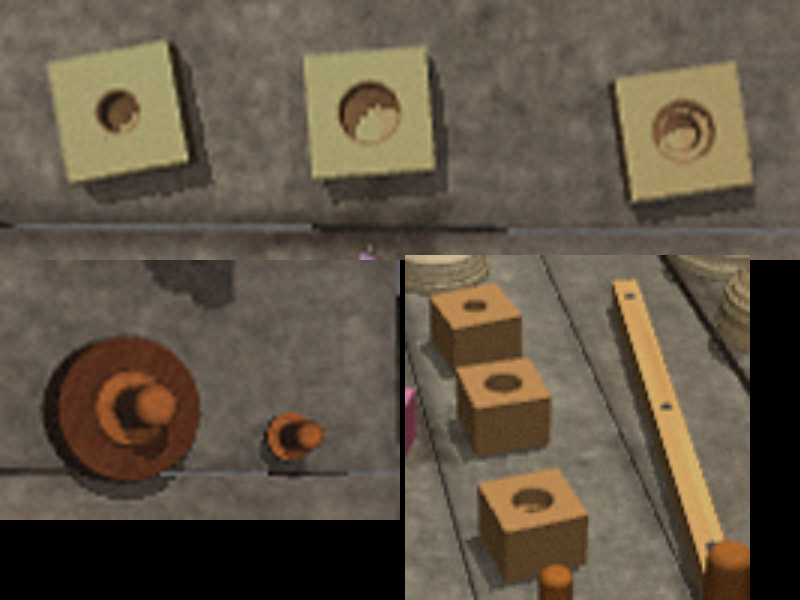

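The middle socket is wide and shows no step. The left one is narrow at the mouth, and the right one has a step inside. So the middle holder is the likely fit, and the gauge will confirm it. Now the measurements.

```bash
cat > meas.py <<'E'
from h import *
def tops(im):
    hsv=cv2.cvtColor(im,cv2.COLOR_RGB2HSV)
    m=cv2.inRange(hsv,(16,65,125),(32,255,255));m=cv2.morphologyEx(m,cv2.MORPH_OPEN,np.ones((2,2)))
    m[:150]=0
    cs,_=cv2.findContours(m,cv2.RETR_EXTERNAL,cv2.CHAIN_APPROX_NONE)
    for c in cs:
        if cv2.contourArea(c)<300:continue
        r=cv2.minAreaRect(c);
        if not 200<r[0][0]<425 or r[0][1]>265: continue
        z=.055 if max(r[1])<60 else .032
        P=cast("top",c.reshape(-1,2)+0.0,z)[:,:2]
        q=cv2.minAreaRect((P*1000).astype(np.float32))
        print("z",z,"px",np.round(r[0],1),"mm c",np.round(q[0],1),"size",np.round(q[1],1),"ang",round(q[2],1))
if __name__=="__main__":
    im=cv2.imread("pics/top0.png")[:,:,::-1].copy();tops(im)
    for n,reg in(("top",(430,490,228,275)),("side",(310,360,280,350))):
        im=cv2.imread(f"pics/{n}0.png");hsv=cv2.cvtColor(im,cv2.COLOR_BGR2HSV)
        m=cv2.inRange(hsv,(0,140,40),(16,255,255));k=np.zeros_like(m);x0,x1,y0,y1=reg;k[y0:y1,x0:x1]=255;m&=k
        cs,_=cv2.findContours(m,cv2.RETR_EXTERNAL,cv2.CHAIN_APPROX_NONE);c=max(cs,key=cv2.contourArea)
        print(n,cv2.minEnclosingCircle(c),cv2.fitEllipse(c))
        if n=="top":print("stand",cast(n,[cv2.minEnclosingCircle(c)[0]],.052))
        hm=cv2.inRange(hsv,(0,140,125),(16,255,255))&k
        cs,_=cv2.findContours(hm,cv2.RETR_EXTERNAL,cv2.CHAIN_APPROX_NONE)
        for c in cs:
            if cv2.contourArea(c)>8:print(" bright",cv2.boundingRect(c),cv2.minEnclosingCircle(c))
    print("top handle by (458.2,251)",cast("top",[(420+154/4,215+(405-260)/4)],.127))
E
python3 meas.py
```

```text
z 0.055 px [376.7 243.1] mm c [ 483.2 -143.1] size [75.5 75.2] ang 8.7
z 0.055 px [297.7 238.5] mm c [492.7  49.7] size [75.  75.3] ang 4.8
z 0.055 px [234.7 238.3] mm c [491.5 203.9] size [75.1 75.3] ang 11.2
z 0.032 px [314.3 177.3] mm c [646.8  11.7] size [517.5  28.6] ang 84.8
top ((451.58038330078125, 251.62124633789062), 18.0479679107666) ((451.61962890625, 251.88711547851562), (34.36212158203125, 34.9686164855957), 142.05101013183594)
stand [[ 0.46392138 -0.32883137  0.052     ]]
 bright (487, 254, 3, 10) ((489.0, 258.5), 4.500100135803223)
 bright (444, 243, 20, 18) ((453.5212707519531, 251.20213317871094), 9.554755210876465)
side ((338.0, 314.5652160644531), 34.5653190612793) ((334.9497375488281, 317.39910888671875), (32.87179183959961, 61.435855865478516), 0.08504343032836914)
 bright (335, 338, 7, 6) ((337.8333435058594, 340.5), 3.2059872150421143)
 bright (333, 309, 11, 12) ((337.5, 314.5), 6.5193023681640625)
 bright (331, 288, 10, 8) ((335.5, 291.0), 4.609872341156006)
top handle by (458.2,251) [[ 0.46277183 -0.32849379  0.127     ]]
```

```bash
cat > to.py <<'E'
import sys
from h import *
from scipy.spatial.transform import Rotation as Ro
s=bot.read_state();x,y,z,yaw=map(float,sys.argv[1:])
R=np.array(s["tcp_rot"]);T=Ro.from_euler('z',yaw,degrees=True).as_matrix()@np.diag([1,-1,-1.])
print("t",round(s["time_s"],2),"pos",np.round(s["position"]*1000,1),"shift",np.round(R.T@(np.array([x,y,z])-s["position"]*1000),1),"turn",np.round(Ro.from_matrix(R.T@T).as_rotvec(degrees=True),2),"F",np.round(s["force"],1),"open",round(s["opening"],3))
E
python3 to.py 463 -328.5 200 0
```

```text
t 0.1 pos [ 167.8 -601.4  221.7] shift [ 357.7 -183.6   22.2] turn [-1.100e-01 -1.000e-02  1.557e+01] F [ 0.6  0.5 -0.6] open 0.997
```

```bash
python3 -m jog '[[[358,-184,20],[0,0,15.6],0],[[358,-184,20],[0,0,15.6],0],[[358,-184,20],[0,0,15.6],0],[[358,-184,20],[0,0,15.6],0],[[358,-184,20],[0,0,15.6],0],[[358,-184,20],[0,0,15.6],0],[[358,-184,20],[0,0,15.6],0],[[358,-184,20],[0,0,15.6],0],[[358,-184,20],[0,0,15.6],0],[[358,-184,20],[0,0,15.6],0],[[358,-184,20],[0,0,15.6],0],[[358,-184,20],[0,0,15.6],0]]'; python3 -m jog '[[[0,0,0],[0,0,0],0],[[0,0,0],[0,0,0],0],[[0,0,0],[0,0,0],0]]' ; python3 to.py 463 -328.5 76 0
```

```text
time_s: 1.1
position: [0.464, -0.327, 0.2021]
tcp_rot: [[1.0, 0.003, -0.001], [0.003, -1.0, 0.001], [-0.001, -0.001, -1.0]]
force: [-0.6, 0.0, 0.3]
opening: 0.999
time_s: 1.35
position: [0.4624, -0.3298, 0.2025]
tcp_rot: [[1.0, -0.003, -0.0], [-0.003, -1.0, -0.0], [-0.0, 0.0, -1.0]]
force: [-0.5, -0.4, 0.1]
opening: 1.001
t 1.35 pos [ 462.4 -329.8  202.5] shift [  0.7  -1.3 126.5] turn [ 0.01  0.01 -0.15] F [-0.5 -0.4  0.1] open 1.001
```

```bash
python3 -c "
from h import *
print(proj('side',[[.463,-.3285,.127],[.463,-.3285,.059]]),proj('top',[[.463,-.3285,.127],[.463,-.3285,.059]]))"
python3 -m jog '[[[1,-1,42],[0,0,0],0],[[1,-1,84],[0,0,0],0],[[1,-1,110],[0,0,0],0],[[1,-1,126],[0,0,0],0],[[1,-1,126],[0,0,0],0],[[1,-1,126],[0,0,0],1],[[1,-1,126],[0,0,0],1],[[1,-1,126],[0,0,0],1],[[1,-1,126],[0,0,0],1],[[1,-1,126],[0,0,0],1],[[1,-1,126],[0,0,0],1],[[1,-1,126],[0,0,0],1]]'; python3 to.py 463 -328.5 76 0
```

```text
[[334.84419999 290.37265962]
 [334.31083041 313.30153133]] [[458.50256809 251.1523789 ]
 [452.07674956 251.91972815]]
time_s: 2.35
position: [0.4645, -0.3278, 0.0772]
tcp_rot: [[1.0, -0.0, 0.001], [-0.0, -1.0, -0.001], [0.001, 0.001, -1.0]]
force: [-0.2, -1.2, 0.2]
opening: 0.554
t 2.35 pos [ 464.5 -327.8   77.2] shift [-1.5  0.7  1.2] turn [ 0.04 -0.04 -0.02] F [-0.2 -1.2  0.2] open 0.554
```

```bash
python3 -m jog '[[[0,0,0],[0,0,0],1],[[0,0,0],[0,0,0],1],[[0,0,0],[0,0,0],1],[[0,0,0],[0,0,0],1],[[0,0,0],[0,0,0],1],[[0,0,0],[0,0,0],1],[[0,0,0],[0,0,0],1],[[0,0,0],[0,0,0],1],[[0,0,0],[0,0,0],1],[[0,0,0],[0,0,0],1]]'; python3 to.py 463 -328.5 76 0
```

```text
time_s: 3.18
position: [0.4643, -0.3277, 0.0765]
tcp_rot: [[1.0, -0.001, 0.0], [-0.001, -1.0, -0.0], [0.0, 0.0, -1.0]]
force: [0.7, -0.4, 0.1]
opening: 0.291
t 3.18 pos [ 464.3 -327.7   76.5] shift [-1.3  0.8  0.5] turn [ 0.01 -0.01 -0.03] F [ 0.7 -0.4  0.1] open 0.291
```

```bash
python3 -m jog '[[[0,0,0],[0,0,0],1],[[0,0,0],[0,0,0],1],[[0,0,-30],[0,0,0],1],[[0,0,-60],[0,0,0],1],[[0,0,-90],[0,0,0],1],[[0,0,-90],[0,0,0],1],[[0,0,-90],[0,0,0],1]]'; python3 to.py 492.7 49.7 170 0;python3 - <<'E'
from h import *
for n in("top","side"):cv2.imwrite(f"pics/{n}1.png",vision.capture(n)[:,:,::-1])
a=cv2.imread("pics/side1.png")[180:380,240:440];b=cv2.imread("pics/top1.png")[160:360,360:560]
cv2.imwrite("pics/c1.png",cv2.resize(np.hstack([a,b]),None,fx=2,fy=2))
E
```

```text
time_s: 3.77
position: [0.4649, -0.3282, 0.1681]
tcp_rot: [[1.0, -0.0, 0.002], [-0.0, -1.0, -0.002], [0.002, 0.002, -1.0]]
force: [0.4, 0.5, -1.7]
opening: 0.288
t 3.77 pos [ 464.9 -328.2  168.1] shift [  27.7 -377.9   -2.8] turn [ 0.14 -0.14 -0.02] F [ 0.4  0.5 -1.7] open 0.288
```

View pics/c1.png

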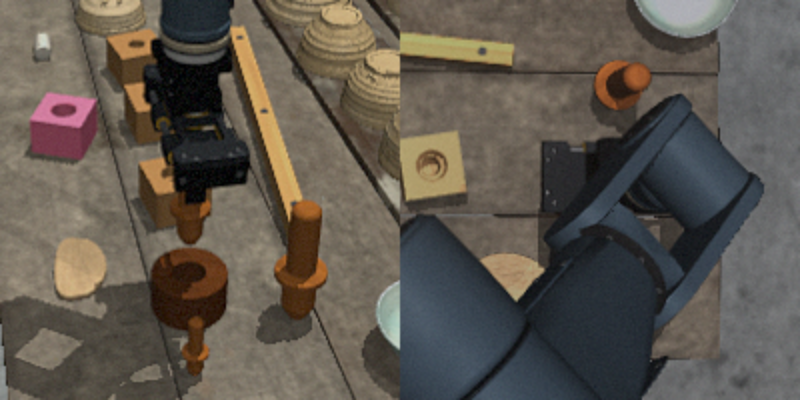

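The gauge is held upright by the handle: its collar is at crop (191,207) and its nose at (190,240), clear of the stand. Now on to the middle holder.

```bash
python3 -m jog '[[[29,-378,0],[0,0,0],1],[[29,-378,0],[0,0,0],1],[[29,-378,0],[0,0,0],1],[[29,-378,0],[0,0,0],1],[[29,-378,0],[0,0,0],1],[[29,-378,0],[0,0,0],1],[[29,-378,0],[0,0,0],1],[[29,-378,0],[0,0,0],1],[[29,-378,0],[0,0,0],1],[[29,-378,0],[0,0,0],1],[[29,-378,0],[0,0,0],1],[[29,-378,0],[0,0,0],1]]';python3 -m jog '[[[0,0,0],[0,0,0],1],[[0,0,0],[0,0,0],1],[[0,0,0],[0,0,0],1]]'; python3 to.py 493.7 49.7 100 0;python3 - <<'E'
from h import *
for n in("top","side"):cv2.imwrite(f"pics/{n}2.png",vision.capture(n)[:,:,::-1])
a=cv2.imread("pics/side2.png")[140:340,220:420];b=cv2.imread("pics/top2.png")[160:360,200:400]
cv2.imwrite("pics/c2.png",cv2.resize(np.hstack([a,b]),None,fx=2,fy=2))
E
```

```text
time_s: 4.87
position: [0.4924, 0.0504, 0.1653]
tcp_rot: [[1.0, 0.001, -0.003], [0.001, -1.0, -0.0], [-0.003, 0.0, -1.0]]
force: [0.3, -0.0, -1.8]
opening: 0.286
time_s: 5.12
position: [0.4935, 0.0488, 0.1663]
tcp_rot: [[1.0, -0.003, -0.001], [-0.003, -1.0, -0.0], [-0.001, 0.0, -1.0]]
force: [-0.5, -0.6, -0.3]
opening: 0.286
t 5.12 pos [493.5  48.8 166.3] shift [ 0.3 -0.9 66.3] turn [ 0.    0.03 -0.18] F [-0.5 -0.6 -0.3] open 0.286
```

View pics/c2.png

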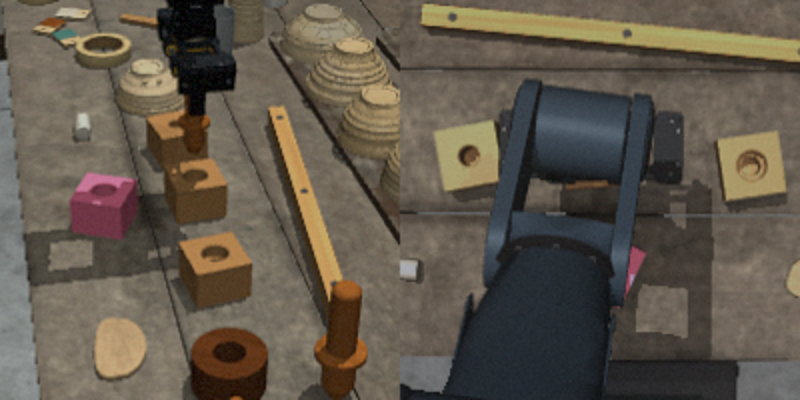

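```bash
python3 -m jog '[[[0,-1,20],[0,0,0],1],[[0,-1,35],[0,0,0],1],[[0,-1,42],[0,0,0],1],[[0,-1,47],[0,0,0],1],[[0,-1,52],[0,0,0],1],[[0,-1,57],[0,0,0],1],[[0,-1,62],[0,0,0],1],[[0,-1,62],[0,0,0],1],[[0,-1,62],[0,0,0],1]]'; python3 to.py 493.7 49.7 79.5 0;
```

```text
time_s: 5.97
position: [0.4934, 0.0513, 0.1045]
tcp_rot: [[1.0, -0.0, -0.0], [-0.0, -1.0, -0.0], [-0.0, 0.0, -1.0]]
force: [-0.2, 0.6, -0.3]
opening: 0.292
t 5.97 pos [493.4  51.3 104.5] shift [ 0.3  1.6 25. ] turn [ 0.    0.01 -0.02] F [-0.2  0.6 -0.3] open 0.292
```

No contact force 18 mm in. I'll carry on down to the collar.

```bash
python3 -m jog '[[[0,1,5],[0,0,0],1],[[0,1,10],[0,0,0],1],[[0,1,15],[0,0,0],1],[[0,1,19],[0,0,0],1],[[0,1,22],[0,0,0],1],[[0,1,24],[0,0,0],1],[[0,1,25],[0,0,0],1],[[0,1,25],[0,0,0],1],[[0,1,25],[0,0,0],1]]'; python3 to.py 493.7 49.7 79.5 0;python3 - <<'E'
from h import *
cv2.imwrite(f"pics/s3.png",cv2.resize(vision.capture("side")[140:300,240:400,::-1],None,fx=3,fy=3))
E
```

```text
time_s: 6.72
position: [0.4936, 0.0505, 0.0795]
tcp_rot: [[1.0, -0.001, 0.0], [-0.001, -1.0, 0.0], [0.0, -0.0, -1.0]]
force: [0.7, 1.7, -1.5]
opening: 0.286
t 6.72 pos [493.6  50.5  79.5] shift [0.1 0.8 0. ] turn [-0.02 -0.02 -0.04] F [ 0.7  1.7 -1.5] open 0.286
```

View pics/s3.png

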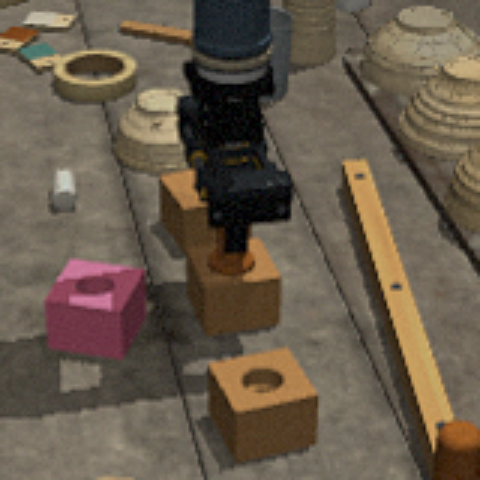

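The collar rests on the middle holder's top (crop (230,262)), with almost no force, so this is the good socket. Returning the gauge.

```bash
python3 -m jog '[[[0,0,0],[0,0,0],1],[[0,0,-10],[0,0,0],1],[[0,0,-30],[0,0,0],1],[[0,0,-60],[0,0,0],1],[[0,0,-90],[0,0,0],1],[[0,0,-90],[0,0,0],1]]'; python3 to.py 464.4 -327.7 170 0
python3 -m jog '[[[-29,378,0],[0,0,0],1],[[-29,378,0],[0,0,0],1],[[-29,378,0],[0,0,0],1],[[-29,378,0],[0,0,0],1],[[-29,378,0],[0,0,0],1],[[-29,378,0],[0,0,0],1],[[-29,378,0],[0,0,0],1],[[-29,378,0],[0,0,0],1],[[-29,378,0],[0,0,0],1],[[-29,378,0],[0,0,0],1],[[-29,378,0],[0,0,0],1],[[-29,378,0],[0,0,0],1]]';python3 -m jog '[[[0,0,0],[0,0,0],1],[[0,0,0],[0,0,0],1],[[0,0,0],[0,0,0],1],[[0,0,0],[0,0,0],1]]'; python3 to.py 464.4 -327.7 76.5 0
```

```text
time_s: 7.27
position: [0.4964, 0.0495, 0.1749]
tcp_rot: [[1.0, 0.0, 0.01], [0.0, -1.0, -0.002], [0.01, 0.002, -1.0]]
force: [1.4, -0.4, -0.5]
opening: 0.291
t 7.27 pos [496.4  49.5 174.9] shift [-32.2 377.2   5.5] turn [ 0.13 -0.55  0.01] F [ 1.4 -0.4 -0.5] open 0.291
time_s: 8.27
position: [0.4629, -0.3269, 0.1689]
tcp_rot: [[1.0, -0.002, -0.002], [-0.002, -1.0, 0.002], [-0.002, -0.002, -1.0]]
force: [0.6, 0.0, -1.9]
opening: 0.294
time_s: 8.6
position: [0.4645, -0.3264, 0.1697]
tcp_rot: [[1.0, 0.001, -0.0], [0.001, -1.0, 0.0], [-0.0, -0.0, -1.0]]
force: [-0.8, -0.5, -1.1]
opening: 0.289
t 8.6 pos [ 464.5 -326.4  169.7] shift [-0.1  1.4 93.2] turn [-0.02  0.02  0.08] F [-0.8 -0.5 -1.1] open 0.289
```

```bash
python3 -m jog '[[[0,1,20],[0,0,0],1],[[0,1,40],[0,0,0],1],[[0,1,50],[0,0,0],1],[[0,1,60],[0,0,0],1],[[0,1,68],[0,0,0],1],[[0,1,76],[0,0,0],1],[[0,1,83],[0,0,0],1],[[0,1,88],[0,0,0],1],[[0,1,91],[0,0,0],1],[[0,1,92],[0,0,0],1],[[0,1,92],[0,0,0],1],[[0,1,92],[0,0,0],1]]'; python3 to.py 464.4 -327.7 76.5 0
```

```text
time_s: 9.6
position: [0.4645, -0.3289, 0.0778]
tcp_rot: [[1.0, -0.001, 0.0], [-0.001, -1.0, -0.0], [0.0, 0.0, -1.0]]
force: [0.8, 0.0, -0.1]
opening: 0.292
t 9.6 pos [ 464.5 -328.9   77.8] shift [-0.1 -1.2  1.3] turn [ 0.03 -0.03 -0.03] F [ 0.8  0.  -0.1] open 0.292
```

```bash
python3 -m jog '[[[0,0,1],[0,0,0],0.6],[[0,0,1],[0,0,0],0.5],[[0,0,1],[0,0,0],0],[[0,0,1],[0,0,0],0],[[0,0,1],[0,0,0],0],[[0,0,1],[0,0,0],0],[[0,0,1],[0,0,0],0],[[0,0,1],[0,0,0],0],[[0,0,1],[0,0,0],0],[[0,0,1],[0,0,0],0],[[0,0,1],[0,0,0],0],[[0,0,1],[0,0,0],0]]'
python3 -m jog '[[[0,0,-20],[0,0,0],0],[[0,0,-50],[0,0,0],0],[[0,0,-85],[0,0,0],0],[[0,0,-110],[0,0,0],0],[[0,0,-110],[0,0,0],0]]'; python3 to.py 492.7 49.7 160 4.8
```

```text
time_s: 10.6
position: [0.4643, -0.3286, 0.0765]
tcp_rot: [[1.0, -0.0, -0.0], [-0.0, -1.0, 0.0], [-0.0, -0.0, -1.0]]
force: [0.6, 0.1, 0.5]
opening: 0.993
time_s: 11.02
position: [0.467, -0.3313, 0.1922]
tcp_rot: [[1.0, -0.0, 0.008], [-0.0, -1.0, -0.008], [0.008, 0.008, -1.0]]
force: [1.1, -0.4, 0.8]
opening: 0.997
t 11.02 pos [ 467.  -331.3  192.2] shift [  25.3 -381.3   29.2] turn [ 0.5  -0.45 -4.81] F [ 1.1 -0.4  0.8] open 0.997
```

```bash
python3 -m jog '[[[28,-379,26],[0,0,-4.8],0],[[28,-379,26],[0,0,-4.8],0],[[28,-379,26],[0,0,-4.8],0],[[28,-379,26],[0,0,-4.8],0],[[28,-379,26],[0,0,-4.8],0],[[28,-379,26],[0,0,-4.8],0],[[28,-379,26],[0,0,-4.8],0],[[28,-379,26],[0,0,-4.8],0],[[28,-379,26],[0,0,-4.8],0],[[28,-379,26],[0,0,-4.8],0],[[28,-379,26],[0,0,-4.8],0],[[28,-379,26],[0,0,-4.8],0]]';python3 -m jog '[[[0,0,0],[0,0,0],0],[[0,0,0],[0,0,0],0],[[0,0,0],[0,0,0],0],[[0,0,0],[0,0,0],0]]'; python3 to.py 492.7 49.7 22 4.8;python3 - <<'E'
from h import *
for n in("top","side"):cv2.imwrite(f"pics/{n}4.png",vision.capture(n)[:,:,::-1])
a=cv2.imread("pics/side4.png")[150:350,220:420];b=cv2.imread("pics/top4.png")[150:350,280:480]
cv2.imwrite("pics/c4.png",cv2.resize(np.hstack([a,b]),None,fx=2,fy=2))
E
```

```text
time_s: 12.02
position: [0.4922, 0.0503, 0.1601]
tcp_rot: [[0.996, 0.085, -0.001], [0.085, -0.996, -0.001], [-0.001, 0.0, -1.0]]
force: [1.5, -0.5, 0.6]
opening: 1.0
time_s: 12.35
position: [0.4926, 0.049, 0.1606]
tcp_rot: [[0.997, 0.081, 0.0], [0.081, -0.997, -0.0], [0.0, 0.0, -1.0]]
force: [-0.5, 0.5, -0.5]
opening: 0.999
t 12.35 pos [492.6  49.  160.6] shift [ 1.000e-01 -7.000e-01  1.386e+02] turn [ 0.01 -0.01 -0.16] F [-0.5  0.5 -0.5] open 0.999
```

View pics/c4.png

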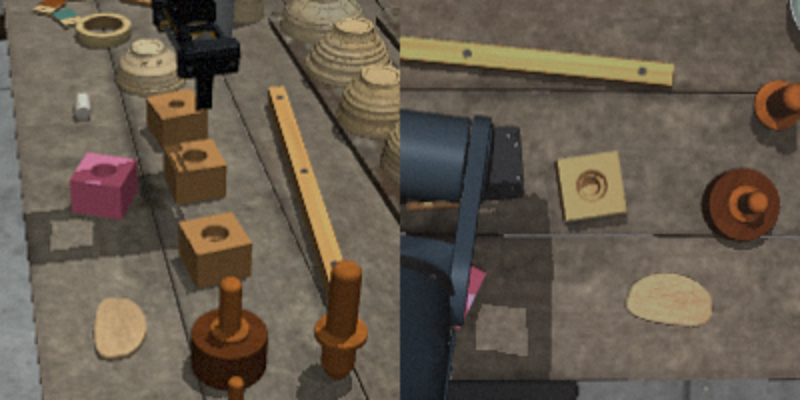

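The gauge stands upright in its stand. The side view shows the holder clear of the gripper, so I'll check whether it moved.

```bash
python3 - <<'E'
import cv2,numpy as np
a=cv2.imread("pics/side0.png",0).astype(np.float32);b=cv2.imread("pics/side4.png",0).astype(np.float32)
for r in((232,258,300,336),(262,300,305,348)):
    t=a[r[0]:r[1],r[2]:r[3]];s=b[r[0]-8:r[1]+8,r[2]-8:r[3]+8]
    m=cv2.matchTemplate(s,t,cv2.TM_CCOEFF_NORMED);_,v,_,l=cv2.minMaxLoc(m);print(v,l[0]-8,l[1]-8,np.round(m[l[1]-1:l[1]+2,l[0]-1:l[0]+2],3).tolist())
E
python3 -m jog '[[[0,0,40],[0,0,0],0],[[0,0,70],[0,0,0],0],[[0,0,90],[0,0,0],0],[[0,0,98],[0,0,0],0],[[0,0,98],[0,0,0],0],[[0,0,98],[0,0,0],0]]'; python3 to.py 492.7 49.7 22 4.8
```

```text
0.8569343686103821 0 0 [[0.7210000157356262, 0.7739999890327454, 0.7440000176429749], [0.8119999766349792, 0.8569999933242798, 0.8119999766349792], [0.7459999918937683, 0.7649999856948853, 0.7059999704360962]]
0.9636372923851013 0 0 [[0.8100000023841858, 0.8730000257492065, 0.7860000133514404], [0.859000027179718, 0.9639999866485596, 0.8659999966621399], [0.7739999890327454, 0.8759999871253967, 0.8119999766349792]]
time_s: 12.95
position: [0.4928, 0.0501, 0.0627]
tcp_rot: [[0.997, 0.083, 0.0], [0.083, -0.997, -0.0], [0.0, 0.0, -1.0]]
force: [0.7, 0.4, 0.1]
opening: 0.998
t 12.95 pos [492.8  50.1  62.7] shift [-0.2  0.4 40.7] turn [ 0.   -0.01 -0.04] F [0.7 0.4 0.1] open 0.998
```

```bash
python3 -m jog '[[[0,0,5],[0,0,0],0],[[0,0,9],[0,0,0],0],[[0,0,12],[0,0,0],0],[[0,0,12],[0,0,0],0]]'; python3 -m jog '[[[0,0,6],[0,0,0],0],[[0,0,12],[0,0,0],0],[[0,0,18],[0,0,0],0],[[0,0,24],[0,0,0],0],[[0,0,28],[0,0,0],0],[[0,0,28],[0,0,0],0.2],[[0,0,28],[0,0,0],0.2],[[0,0,28],[0,0,0],0.2],[[0,0,28],[0,0,0],0.2],[[0,0,28],[0,0,0],0.2],[[0,0,28],[0,0,0],0.2]]'; python3 to.py 492.7 49.7 22 4.8
```

```text
time_s: 13.28
position: [0.4925, 0.0503, 0.0506]
tcp_rot: [[0.997, 0.083, 0.0], [0.083, -0.997, -0.0], [0.0, 0.0, -1.0]]
force: [0.0, -0.4, 0.6]
opening: 1.002
time_s: 14.2
position: [0.4922, 0.0503, 0.0224]
tcp_rot: [[0.997, 0.083, -0.001], [0.083, -0.997, 0.0], [-0.001, -0.0, -1.0]]
force: [-0.3, -1.3, -4.9]
opening: 0.859
t 14.2 pos [492.2  50.3  22.4] shift [0.4 0.7 0.4] turn [-0.    0.03 -0.02] F [-0.3 -1.3 -4.9] open 0.859
```

The holder is gripped: opening 74.7 mm. Now I'll slide it along the rail normal, turning it −10° on the way.

```bash
python3 -m jog '[[[4,1,0],[0,0,1],0.2],[[12,2,0],[0,0,3],0.2],[[22,4,0],[0,0,5],0.2],[[32,6,0],[0,0,7],0.2],[[42,7,0],[0,0,9],0.2],[[52,9,0],[0,0,10],0.2],[[62,11,0],[0,0,10],0.2],[[72,13,0],[0,0,10],0.2],[[80,14,0],[0,0,10],0.2],[[86,15,0],[0,0,10],0.2],[[90,16,0],[0,0,10],0.2],[[90,16,0],[0,0,10],0.2]]'; python3 to.py 597.6 40.2 22 -5.2;python3 - <<'E'
from meas import *
im=vision.capture("top");cv2.imwrite("pics/top5.png",im[:,:,::-1]);tops(im)
E
```

```text
time_s: 15.2
position: [0.5847, 0.0416, 0.0225]
tcp_rot: [[0.996, -0.091, 0.002], [-0.091, -0.996, -0.0], [0.002, 0.0, -1.0]]
force: [0.8, 0.7, -3.1]
opening: 0.858
t 15.2 pos [584.7  41.6  22.5] shift [13.   0.2  0.5] turn [ 0.01 -0.1  -0.04] F [ 0.8  0.7 -3.1] open 0.858
z 0.055 px [376.7 243.1] mm c [ 483.2 -143.2] size [76.2 75.5] ang 8.7
z 0.032 px [373.7 183.1] mm c [ 633.6 -137.9] size [217.2  28.8] ang 85.0
z 0.055 px [240.5 170.4] mm c [659.3 193. ] size [145.5  28.3] ang 85.6
```

```bash
python3 -m jog '[[[4,0,0],[0,0,0],0.2],[[8,0,0],[0,0,0],0.2],[[10,0,0],[0,0,0],0.2],[[11,0,0],[0,0,0],0.2],[[11,0,0],[0,0,0],0.2],[[11,0,0],[0,0,0],0.2]]';for i in 1 2; do python3 -m jog '[[[1,0,0],[0,0,0],0.2],[[1,0,0],[0,0,0],0.2],[[1,0,0],[0,0,0],0.2]]'; done
```

```text
time_s: 15.75
position: [0.5949, 0.0408, 0.0225]
tcp_rot: [[0.996, -0.091, 0.001], [-0.091, -0.996, -0.0], [0.001, 0.0, -1.0]]
force: [0.1, -0.4, -4.8]
opening: 0.855
time_s: 16.0
position: [0.5951, 0.0408, 0.0224]
tcp_rot: [[0.996, -0.091, -0.001], [-0.091, -0.996, 0.0], [-0.001, -0.0, -1.0]]
force: [-1.2, -0.0, -4.8]
opening: 0.857
time_s: 16.25
position: [0.5967, 0.0406, 0.0225]
tcp_rot: [[0.996, -0.091, 0.001], [-0.091, -0.996, -0.0], [0.001, -0.0, -1.0]]
force: [0.0, -0.0, -4.3]
opening: 0.864
```

```bash
for i in 1 2 3; do python3 -m jog '[[[1,0,0],[0,0,0],0.2],[[1,0,0],[0,0,0],0.2],[[1,0,0],[0,0,0],0.2]]' | grep -E "pos|force"; done
```

```text
position: [0.5976, 0.0405, 0.0225]
force: [-0.6, 0.6, -5.4]
position: [0.5985, 0.0405, 0.0225]
force: [-0.3, 0.1, -4.9]
position: [0.5986, 0.0405, 0.0225]
force: [-2.4, 0.4, -3.5]
```

```bash
for i in 1 2 3; do python3 -m jog '[[[1,0,0],[0,0,0],0.2],[[1,0,0],[0,0,0],0.2],[[1,0,0],[0,0,0],0.2]]' | grep -E "pos|force"; done
```

```text
position: [0.5986, 0.0405, 0.0225]
force: [-5.4, -0.4, -2.7]
position: [0.5986, 0.0405, 0.0225]
force: [-7.5, 0.8, -0.2]
position: [0.5986, 0.0406, 0.0225]
force: [-7.9, -0.1, 1.2]
```

Contact at x = 0.5986, with force building to about 8 N. Releasing and rising.

```bash
python3 -m jog '[[[-2,0,0],[0,0,0],0.2],[[-2,0,0],[0,0,0],0.1],[[-2,0,0],[0,0,0],0],[[-2,0,0],[0,0,0],0],[[-2,0,0],[0,0,0],0],[[-2,0,0],[0,0,0],0],[[-2,0,0],[0,0,0],0]]'
python3 -m jog '[[[0,0,-6],[0,0,0],0],[[0,0,-18],[0,0,0],0],[[0,0,-40],[0,0,0],0],[[0,0,-80],[0,0,0],0],[[0,0,-120],[0,0,0],0],[[-40,0,-150],[0,0,0],0],[[-80,0,-180],[0,0,0],0],[[-120,0,-180],[0,0,0],0],[[-160,0,-180],[0,0,0],0],[[-200,0,-180],[0,0,0],0],[[-200,0,-180],[0,0,0],0]]'
python3 - <<'E'
from meas import *
im=vision.capture("top");cv2.imwrite("pics/top6.png",im[:,:,::-1]);tops(im)
s=vision.capture("side")[:,:,::-1]
a=s[150:350,220:420];b=im[150:350,200:400,::-1]
cv2.imwrite("pics/c6.png",cv2.resize(np.hstack([a,b]),None,fx=2,fy=2))
E
```

```text
time_s: 18.33
position: [0.6011, 0.0402, 0.0228]
tcp_rot: [[0.996, -0.091, 0.001], [-0.091, -0.996, -0.0], [0.001, 0.0, -1.0]]
force: [-0.4, -1.1, -0.8]
opening: 1.001
time_s: 19.25
position: [0.3919, 0.0601, 0.2028]
tcp_rot: [[0.996, -0.09, -0.009], [-0.09, -0.996, 0.001], [-0.009, -0.0, -1.0]]
force: [-1.2, 0.3, -0.5]
opening: 0.997
z 0.055 px [376.6 243. ] mm c [ 483.2 -143.1] size [75.8 74.5] ang 8.5
z 0.055 px [234.7 238.1] mm c [492.1 204. ] size [76.1 74.7] ang 11.0
z 0.032 px [312.9 191.6] mm c [611.1  14.9] size [517.5 100.2] ang 84.8
```

View pics/c6.png

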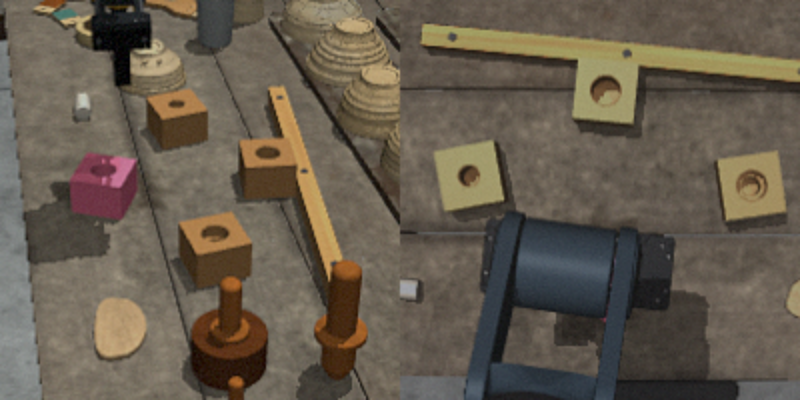

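It looks flush, with the holder touching the rail at crop (605,60). One numeric check of its angle and gap before handing in.

```bash
python3 - <<'E'
from meas import *
im=cv2.imread("pics/top6.png")
hsv=cv2.cvtColor(im,cv2.COLOR_BGR2HSV);m=cv2.inRange(hsv,(16,65,125),(32,255,255))
P=[]
for u in range(292,314):
    P.append((u,150+np.nonzero(m[150:222,u])[0].max()+.5))
W=cast("top",P,.055)[:,:2]*1000;vx,vy,x0,y0=cv2.fitLine(W.astype(np.float32),cv2.DIST_HUBER,0,.01,.01).ravel()
n=np.array([.9959,-.0906]);print("front edge angle",np.degrees(np.arctan2(vy,vx))%180,"edge to rail centre",(np.array([646.8,11.7])-[x0,y0])@n,"(flush: 89)")
s=bot.read_state();print(s["time_s"],s["qvel"].round(2))
E
```

```text
front edge angle 84.86725 edge to rail centre 85.97944034194941 (flush: 89)
19.35 [-0.34  2.8  -6.91  0.04 -1.97  0.08]
```

```bash
python3 -m jog '[[[0,0,0],[0,0,0],0],[[0,0,0],[0,0,0],0],[[0,0,0],[0,0,0],0],[[0,0,0],[0,0,0],0]]'; python3 -c "
from rig import bot
print(bot.hand_in())"
```

```text
time_s: 19.68
position: [0.4029, 0.0582, 0.2026]
tcp_rot: [[0.996, -0.091, 0.001], [-0.091, -0.996, -0.0], [0.001, 0.0, -1.0]]
force: [0.2, -0.2, -0.5]
opening: 1.003
the job is handed in; nothing more can be done
None
```

The middle holder takes the gauge. It now sits flush against the rail, the gauge is back upright in its stand, and I handed the job in at 19.7 s.

- **Finding the fit:** I only tried the gauge in the middle holder. The pictures showed the left socket narrow at the mouth and the right one stepped inside, so I did not test those two. In the middle one the gauge went down to its collar with under 2 N of resistance.
- **Sliding it:** I gripped the holder by its sides, turned it −10° and slid it until it met the rail, with the push force building to about 8 N.

**Last checks:**
- **Angle:** the holder's front edge is at 84.9°, against 84.8° for the rail.
- **Other holders:** they are within 1 mm of where they started.
- **Bystanders:** the rib and stamp look unmoved in the last view. I did not measure them, and I did not check the bowl closely.
- **A check that disagreed:** by the camera, the holder's front edge is 86 mm from the rail's centre line, where flush would be 89 mm. I put that 3 mm down to calibration and pixel error. The holder cannot go into the rail, and the contact force shows it is touching.

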